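# Fold back the bi-fold roof of an indoor seedling case

## Robot

A 6-joint arm with a two-finger parallel gripper is mounted at the origin on the work surface. World frame = base frame: x ahead of the robot, y to its left, z up, the work surface at z = 0. Lengths are in m, angles in rad, forces in N, time in s.
With the tool pointing down it reaches from about 0.35 to 0.775 m from the base axis. Payload 7.3 kg.
Tool frame: the origin (TCP) lies at the centre of the arm's flange, where the gripper is bolted on; the fingertips stand 178 mm ahead of it and the grasp point (between the pads) lies 159 mm ahead of it; z points along the fingers, y is the line along which they close (so a half turn about z gives the same grasp; the last joint's range is limited). The gripper opens to 92 mm and grips with 3 to 60 N. Pads are 19 mm wide; open, the fingers measure 130 mm over their backs; the gripper's body (75 mm by 190 mm) begins 47 mm behind the grasp point.
Start: joints at [-1.425, 0.342, 1.524, -0, 1.275, -0.146], TCP at [0.151, -0.503, 0.405] pointing down, gripper open.
Joint ranges: [-2.53, 2.53], [-0.77, 2.02], [0.04, 2.7], [-1, 4.14], [0.28, 2.66], [-3.11, 3.11]. Speed limits (rad/s): [2.57, 2.57, 3.14, 3.14, 3.14, 3.14].

## Interface

Orientations are given as [roll, pitch, yaw] about the fixed x, y, z axes, in that order (R = Rz(yaw) Ry(pitch) Rx(roll)).
In Python, from cell import telemetry, vision, ticket gives the robot as it stands.
- The arm moves only by the shell command python3 -m crank 'ROWS' [FORCE]. ROWS is JSON, a list of rows, each a list of 5 numbers: the gripper command: -1 is shut, 1 is fully open, values between are in proportion, then the shift along the tool's x, y, z in mm, then the turn about the tool's z in rad. In form: [[fingers, dx, dy, dz, roll], ...]. A call has 1 to 12 rows; each row is the pose to reach, as a shift and turn from the pose commanded when the call began, along the tool's axes at that moment; what a row does not reach only later rows make up. A row lasts 1/12 s, in which the tool goes at most 41.7 mm and 7.16 degrees, less where a joint would pass 70% of its speed; a pose out of reach is approached as far as the arm can. A call with a gripper value outside its range is refused whole. The fingers move at their own pace and stop on an object; FORCE is the grip in N (left out, the last holds). Time passes only in rows, so rows that repeat a pose let the fingers close. It gives the time, the measured TCP pose, the force, the opening and the grip force at its end, in the units of the state.
- telemetry.observe(): the state, without advancing time (a new reading comes with each control period).
- vision.read_camera(name): name is "scene" or "top"; returns (picture, depth): 384x512x3 uint8, red, green, blue; 384x512 float32, m along the optical axis (not along the pixel's ray), 0 where there is no reading.
- vision.get_calibration(name): a dict with "camera_matrix" (3x3 intrinsics, pixels), "dist" ([k1, k2, p1, p2, k3] as OpenCV has them; the pictures are not rectified), "rvec" (rotation vector, rad) and "tvec" (3), from world to camera coordinates, as OpenCV has them. Camera axes: x right, y down, z forward; pixel columns grow to the right and rows downward; lengths in m; the calibration is good to about 2 mm. A picture is of the moment at which its call begins. get_calibration takes no time and is no camera call.
- ticket.hand_in(): hands the job in; it is judged then, once.
The state is a dict: "time": time; "qpos": joint angles; "qvel": joint speeds; "joint_efforts": joint torques, N m; "tool_pos": TCP position; "tool_rot": TCP orientation; "contact_force": force on the tool from outside, world axes, zero at the start; "torque": the same for the moment, N m; "opening": finger opening in m; "grip_force": force on a finger pad.
Only numpy, scipy, OpenCV 4.12 (cv2) and the standard library are available. Lean on these libraries where they do the work, as an engineer would, in place of code of your own. Each camera call takes 0.05 s, during which the arm holds its last target. There are 200 camera calls.

## Task

Air the seedlings: turn the button on the front of the little wooden plant case a quarter turn clockwise so that it lets go of the roof, fold the lower roof leaf all the way over so that it lies flat on the upper leaf, and only then swing the folded pair up and back until it leans fully back against its rest. Leave the roof standing open like that, folded, with the button turned aside, and do not disturb the cup, the jar or the potted fern.

Things in the scene. Friction and masses are not known exactly. Their poses are not given: they have to be found in the camera images.
- case: Light-wood seedling case fixed to the table, 235 mm deep, 220 mm wide, under a roof of two hinged leaves sloping 30 deg, low at the front. Origin on the table: front wall (58 mm high) 90 mm towards -x, rear wall 145 mm towards +x, where a bar 262 mm up is the roof's rest. x points front to rear, y left seen from the front, z up; the front faces the robot's right. Seedlings inside reach 60 mm.
- ridge_hinge (a point): Middle of the ridge hinge axis, fixed to the case at its x 83 mm, y 0, height 180 mm. The axis runs along the case's y. Both leaves are wood frames 200 mm wide, 10 mm thick, with 20 mm bars and clear panes; both hinge axes lie 1 mm above the leaves' top faces.
- middle_hinge (a point): Middle of the hinge axis between the leaves, along the case's y, 120 mm from the ridge axis; it moves with the upper leaf. At the start 104 mm in front of and 60 mm below the ridge. The lower leaf reaches from here 80 mm to its free front edge.
- upper (a joint): Angle of the upper leaf about the ridge hinge: 0 closed (30 deg slope), 2.09 standing upright, 2.35 (stop) leaning 15 deg back. Friction hinge, 0.8 N m: stays where it is left. 0.25 kg, varies. A hand that clamps the lower pull tightly without turning along with it may lift this leaf instead of folding the lower one.
- lower (a joint): Lower leaf's angle relative to the upper: 0 in one plane with it, 3.14 (stop) folded up and over, flat on top of the upper leaf, 2 mm between them. Friction hinge, 0.12 N m: stays where it is left. 0.18 kg, varies. The turn-button holds it down until turned by more than about 1.1 rad.
- lower_pull (a point): Grip point of the lower leaf's wooden pull: a tab 14 mm wide (y) and 14 mm thick, sticking out 38 mm from the free front edge in the leaf's plane, 35 mm left (+y) of the middle. The point is 25 mm beyond the edge, 6 mm below the top-side hinge plane, 105 mm from the middle hinge axis. Its x points along the leaf to the hinge, z out of the face. Free air around it.
- upper_pull (a point): Grip point of the upper leaf's wooden pull: a tab 14 mm wide (y) and thick, sticking out 40 mm past the middle hinge in the leaf's plane, at its middle, in a 34 mm wide slot of the unfolded lower leaf. The point is 27 mm past that hinge axis, 147 mm from the ridge axis, 6 mm below the hinge plane. x points to the ridge, z out of the face. Free air round it once the lower leaf is folded.
- button_grip (a point): Grip point of the steel turn-button on a bracket before the case's front, 65 mm right of its middle, 227 mm down the slope from the ridge: on the turning axis, in a thumb bar 44 mm long, 14 wide, 33 high (7 to 40 mm above the bracket; the point at 26 mm). The axis is square to the roof: it leans 30 deg to the front. The point's z points out along it, x along bar and blade.
- button_tip (a point): Outer end of the turn-button's flat blade, 42 mm from the turning axis, in line with the thumb bar; at the start it lies over the front edge of the lower leaf.
- button (a joint): Turn-button angle: about 0 (-0.2 to 0.25) when the blade points up the slope over the leaf, 1.57 when turned a quarter turn clockwise (seen from above) so that it lies along the case's -y (stops at -0.3 and 1.6). Friction 0.08 N m.
- cup: Dark cup, 76 mm across, 75 mm high, on the round wooden board (210 mm across, 14 mm thick) to the right; leave alone. Origin centre of the underside.
- jar: Dark jar with a cork lid, 68 mm across, 85 mm high, on the same board; leave alone. Origin centre of the underside.
- fern: Potted fern in a terracotta pot, 120 mm across at the saucer, pot 90 mm high, leaves up to about 200 mm, to the left; leave alone. Origin centre of the underside.

How it is judged:
By the outcome, as a careful person would: the job done as asked, in the order asked, and still so for the second after the job is handed in, with the robot touching nothing.
It also fails if it takes over 72 s, if anything falls off the work surface, if the arm or the gripper's body presses on something with over 40 N, if the wrist force passes 120 N, or if a joint passes its speed limit or range.

## Working session

There is one attempt and no reset: what is moved stays moved. The work goes in short steps, Python scripts to look and compute and a shell command to move; the robot and the scene stay as the last step left them, time stands still between calls to the robot, and variables do not carry over. Pictures are saved under pics/ and viewed, at most 10 in all, crops included, and the job is handed in when it is done.

```bash
mkdir -p pics; ls; python3 - <<'E'
from cell import telemetry, vision
import cv2,numpy as np
print(telemetry.observe())
for n in("scene","top"):
    p,d=vision.read_camera(n); c=vision.get_calibration(n); print(n,c)
    cv2.imwrite(f"pics/{n}0.png",cv2.resize(p[:,:,::-1],(768,576))); np.savez(f"{n}0.npz",p=p,d=d)
E
```

```text
pics
{'time': 0.0, 'qpos': array([-1.42503700e+00,  3.42704251e-01,  1.52503672e+00, -2.98879251e-06,
        1.27540238e+00, -1.45961409e-01]), 'qvel': array([ 9.23553763e-04,  3.11498153e-04, -9.27333646e-05, -8.96785799e-04,
        1.47846031e-04,  1.39613721e-03]), 'joint_efforts': array([-1.53935867e-03, -4.31251645e+01, -2.44219530e+01,  7.17326417e-02,
        5.61624987e-02, -1.17650461e-04]), 'tool_pos': array([ 0.15100941, -0.50266184,  0.40404746]), 'tool_rot': array([-3.14005803e+00, -2.22711462e-04,  2.91721441e-01]), 'contact_force': array([ 0.98881006,  0.31613139, -0.67715744]), 'torque': array([-0.0255468 ,  0.02067774, -0.02600602]), 'grip_force': 0.0, 'opening': 0.09167184160774754}
scene {'camera_matrix': array([[446.19925367,   0.        , 250.84079686],
       [  0.        , 446.19925367, 189.3586669 ],
       [  0.        ,   0.        ,   1.        ]]), 'dist': array([0.0020726, 0.       , 0.       , 0.       , 0.       ]), 'rvec': array([ 1.66347609,  1.74757367, -0.83550356]), 'tvec': array([ 0.04209313, -0.25341535,  2.02888232])}
top {'camera_matrix': array([[358.50001441,   0.        , 260.49148304],
       [  0.        , 358.50001441, 189.91515471],
       [  0.        ,   0.        ,   1.        ]]), 'dist': array([-0.03509436,  0.        ,  0.        ,  0.        ,  0.        ]), 'rvec': array([ 2.18936592, -2.1472339 ,  0.11227721]), 'tvec': array([-0.02252806,  0.59094632,  1.08656833])}
```

View pics/scene0.png

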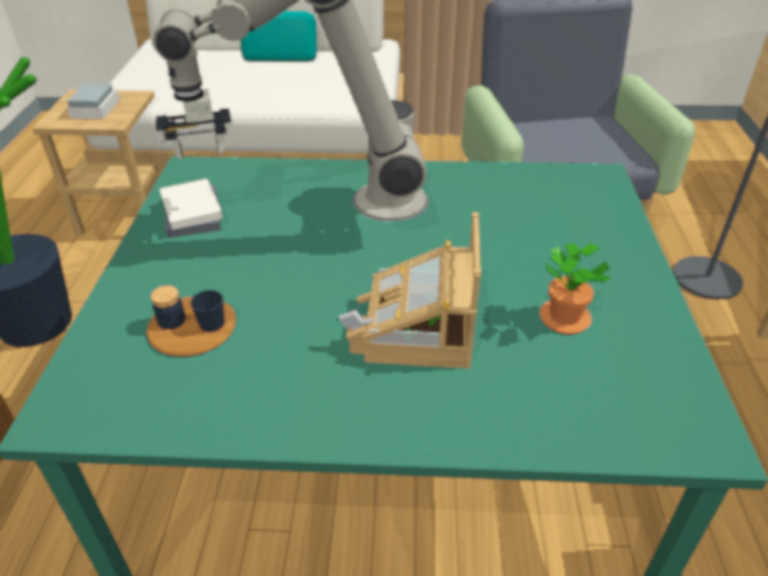

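View pics/top0.png

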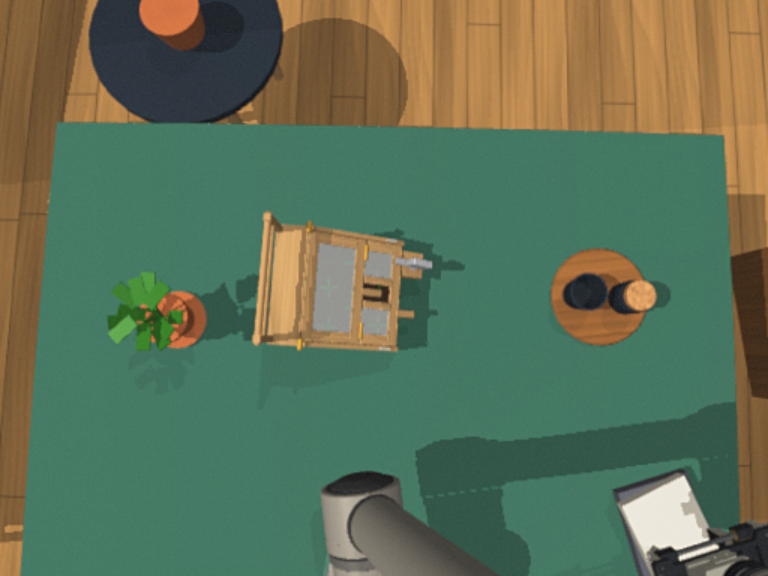

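The first two pictures show the case at top (255–430, 210–350), ridge to the left. The button is near (415,262) and the lower pull near (405,313). In the scene view the case is at (350–480, 215–365). Next I'll locate it with depth.

```bash
cat > h.py <<'E'
import numpy as np,cv2
from cell import telemetry,vision
from scipy.spatial.transform import Rotation as R
def cloud(n,d):
    c=vision.get_calibration(n);h,w=d.shape
    u,v=np.meshgrid(np.arange(w),np.arange(h))
    q=cv2.undistortPoints(np.stack([u,v],-1).reshape(-1,1,2).astype(float),c["camera_matrix"],c["dist"]).reshape(h,w,2)
    P=np.dstack([q*d[...,None],d])
    Rm=cv2.Rodrigues(c["rvec"])[0]
    return (P-c["tvec"])@Rm
def ray(n,u,v,z):
    c=vision.get_calibration(n);Rm=cv2.Rodrigues(c["rvec"])[0]
    q=cv2.undistortPoints(np.array([[[u,v]]],float),c["camera_matrix"],c["dist"])[0,0]
    o=-Rm.T@c["tvec"];r=Rm.T@np.r_[q,1];return o+r*(z-o[2])/r[2]
def proj(n,P):
    c=vision.get_calibration(n);return cv2.projectPoints(np.array(P,float).reshape(-1,1,3),c["rvec"],c["tvec"],c["camera_matrix"],c["dist"])[0].reshape(-1,2)
E
python3 - <<'E'
from h import *
f=np.load("top0.npz");p,d=f["p"],f["d"];W=cloud("top",d)
print("table z",np.median(W[300:310,100:150,2]), np.median(W[100:120,320:350,2]))
s=np.s_[130:245,160:300]
cv2.imwrite("pics/topcrop.png",cv2.resize(p[s][:,:,::-1],None,fx=5,fy=5,interpolation=cv2.INTER_CUBIC))
np.set_printoptions(precision=3,suppress=True)
V=W[s].reshape(-1,3);V=V[(d[s].ravel()>0)]
b=V[V[:,2]>.245]; (cx,cy),(w,h),a=cv2.minAreaRect((b[:,:2]*1000).astype(np.float32));print("bar",len(b),cx,cy,w,h,a,np.median(b[:,2]),b[:,2].max())
# everything above .03
b=V[(V[:,2]>.03)];print("all",cv2.minAreaRect((b[:,:2]*1000).astype(np.float32)))
# roof plane: ransac
rng=np.random.default_rng(0);b=V[(V[:,2]>.06)&(V[:,2]<.2)];best=0
for i in range(500):
    t=b[rng.choice(len(b),3,False)];n=np.cross(t[1]-t[0],t[2]-t[0])
    n/=np.linalg.norm(n)+1e-9
    m=abs((b-t[0])@n)<.002
    if m.sum()>best:best=m.sum();M=m
c=b[M];o=c.mean(0);n=np.linalg.svd(c-o)[2][2];n*=np.sign(n[2]);print("plane",best,o,n,np.degrees(np.arccos(n[2])),"yaw of -n",np.degrees(np.arctan2(-n[1],-n[0])))
E
```

```text
table z 9.326368932238523e-05 -0.00031304947178343445
bar 463 576.3277587890625 201.2459716796875 13.366342544555664 219.06954956054688 87.42426300048828 0.26668317028257815 0.2723448296857313
all ((571.3594360351562, 60.98796081542969), (294.04547119140625, 231.23484802246094), 87.42426300048828)
plane 2649 [0.569 0.058 0.127] [-0.018 -0.487  0.873] 29.133089220549802 yaw of -n 87.91877375789835
```

View pics/topcrop.png

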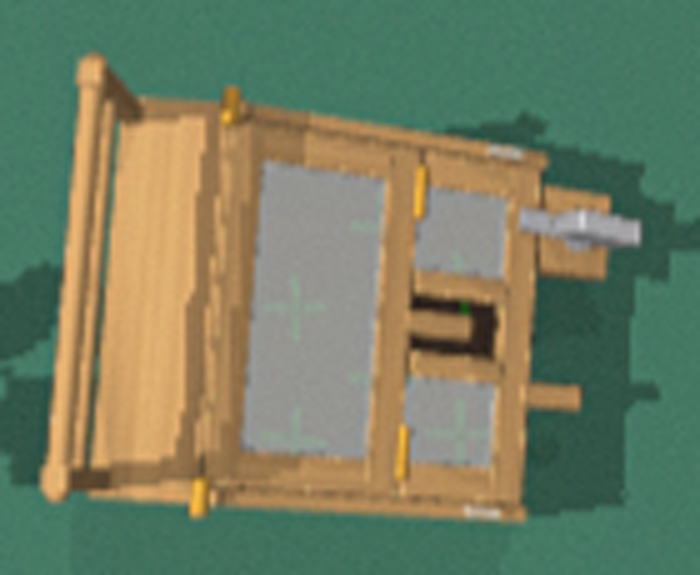

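The crop shows ridge pins at (230,105) and (200,497), middle-hinge pins at (420,192) and (402,451), the button axis at about (582,228) and the lower pull tip at (580,398). I'll cast rays from these.

```bash
python3 - <<'E'
from h import *
np.set_printoptions(precision=4,suppress=True)
def r(U,V,z): return ray("top",(U+.5)/5-.5+160,(V+.5)/5-.5+130,z)
A,B=r(230,105,.182),r(200,497,.182);C,D=r(420,192,.122),r(402,451,.122)
print(A,B,(A+B)/2,np.degrees(np.arctan2(*(B-A)[[1,0]]))-90)
print(C,D,(C+D)/2,np.degrees(np.arctan2(*(D-C)[[1,0]]))-90)
c30,s30=np.cos(np.pi/6),.5
f=np.load("top0.npz");p,d=f["p"],f["d"];W=cloud("top",d)
# lower-leaf edges/pull tip in hinge plane
for nm,U,V,cx,cz in [("pulltip top",580,398,83-238*c30,180-119),("frontwallL",525,512,0,62),("frontR",547,155,0,62)]:
    print(nm,r(U,V,cz/1000))
th=np.radians(87.5);ex=np.array([np.cos(th),np.sin(th)]);ey=np.array([-ex[1],ex[0]])
for nm,P,x in [("ridge",(A+B)/2,83),("mid",(C+D)/2,83-120*c30)]:
    print(nm,"origin",P[:2]-ex*x/1000)
# hinge plane offset along normal from cloud: nominal hinge plane top face 1mm below
O=((A+B)/2)[:2]-ex*.083
V=W[130:245,160:300].reshape(-1,3);q=np.c_[(V[:,:2]-O)@ex,(V[:,:2]-O)@ey,V[:,2]]
rel=q-[.083,0,.18];sl=-(rel[:,0]*c30+rel[:,2]*s30);nz=-rel[:,0]*s30+rel[:,2]*c30
m=(sl>.02)&(sl<.2)&(abs(rel[:,1])<.09)&(abs(nz)<.012);print("nz med",np.median(nz[m]),m.sum())
m=(nz>.015)&(nz<.05)&(sl>.17)&(sl<.26)&(V[:,2]>.03);print("button pts",m.sum(),np.c_[sl,rel[:,1],nz][m].mean(0),np.c_[sl,rel[:,1],nz][m].min(0),np.c_[sl,rel[:,1],nz][m].max(0))
m=(abs(nz+.003)<.012)&(sl>.208)&(sl<.245)&(rel[:,1]>0);print("pull pts",m.sum(),np.c_[sl,rel[:,1],nz][m].mean(0),np.c_[sl,rel[:,1],nz][m].min(0),np.c_[sl,rel[:,1],nz][m].max(0))
E
```

```text
[0.6804 0.1405 0.182 ] [0.4677 0.149  0.182 ] [0.574  0.1448 0.182 ] 87.70097370462474
[0.6443 0.0387 0.122 ] [0.4955 0.0453 0.122 ] [0.5699 0.042  0.122 ] 87.45499796156432
pulltip top [ 0.5306 -0.0577  0.061 ]
frontwallL [ 0.4616 -0.0258  0.062 ]
frontR [ 0.6785 -0.0353  0.062 ]
ridge origin [0.5704 0.0618]
mid origin [0.5708 0.0629]
nz med -0.003528283208213936 3423
button pts 90 [ 0.221  -0.065   0.0337] [ 0.2035 -0.0745  0.0151] [ 0.2449 -0.0582  0.0418]
pull pts 36 [0.2219 0.0342 0.0002] [ 0.2082  0.0268 -0.0077] [0.234  0.0406 0.0055]
```

```bash
cat >> h.py <<'E'
O=np.array([.5706,.0623]);YAW=np.radians(87.5)
ex=np.array([np.cos(YAW),np.sin(YAW)]);ey=np.array([-ex[1],ex[0]])
def case2w(x,y,z): return np.r_[O+ex*x/1e3+ey*y/1e3,z/1e3]
def go(x,y,z,off=178):
    "tip (off=178) or grasp (159) to case coords, mm -> row"
    s=telemetry.observe();Rt=R.from_euler('xyz',s["tool_rot"])
    d=case2w(x,y,z+off)-s["tool_pos"]
    yaw=s["tool_rot"][2]
    return np.round(Rt.inv().apply(d)*1e3,1),"roll",round((yaw-YAW+np.pi)%(2*np.pi)-np.pi,3),"t",round(s["time"],2)
def where(off=178):
    s=telemetry.observe();p=s["tool_pos"];q=p[:2]-O
    return np.round(np.r_[q@ex*1e3,q@ey*1e3,p[2]*1e3-off],1),"yaw",np.degrees(s["tool_rot"][2]).round(1),"F",s["contact_force"].round(1),"open",round(s["opening"],4),"t",round(s["time"],2)
E
python3 - <<'E'
from h import *
print(where()); print(go(-107.6,-26,150)); print(go(-107.6,-26,87.6))
E
```

```text
(array([-582.8,  394.5,  226.1]), 'yaw', np.float64(16.7), 'F', array([-0.4,  0.2,  0.7]), 'open', 0.0914, 't', 0.1)
(array([ 553.5, -310.1,   76.6]), 'roll', np.float64(-1.235), 't', 0.1)
(array([ 553.5, -310. ,  139. ]), 'roll', np.float64(-1.235), 't', 0.1)
```

```bash
python3 -m crank '[[-1,50,-28,0,-0.1],[-1,90,-50,0,-0.22],[-1,130,-73,0,-0.34],[-1,170,-95,0,-0.46],[-1,210,-118,0,-0.58],[-1,245,-137,0,-0.7],[-1,280,-157,0,-0.82],[-1,315,-176,0,-0.94],[-1,350,-196,0,-1.06],[-1,385,-216,0,-1.15],[-1,410,-230,0,-1.235],[-1,410,-230,0,-1.235]]'; python3 -c "
from h import *
print(where());print(go(-107.6,-26,150))"
```

```text
time: 1.1
tool_pos: [0.4801, -0.1607, 0.4044]
tool_rot: [3.141, -0.002, 1.535]
contact_force: [-0.7, 0.3, -0.6]
opening: 0.0164
grip_force: 0.0
(array([-226.8,   80.7,  226.4]), 'yaw', np.float64(87.9), 'F', array([-0.7,  0.3, -0.6]), 'open', 0.0164, 't', 1.1)
(array([118.2, 107.6,  76.7]), 'roll', np.float64(0.008), 't', 1.1)
```

```bash
python3 -m crank '[[-1,30,27,0,0],[-1,60,54,0,0],[-1,90,81,20,0],[-1,118,107,45,0],[-1,118,107,76,0.008],[-1,118,107,76,0.008],[-1,118,107,76,0.008],[-1,118,107,76,0.008]]'; python3 -c "
from h import *
print(where());print(go(-107.6,-26,87.6))
p,d=vision.read_camera('top');cv2.imwrite('pics/b1.png',cv2.resize(p[120:260,150:330][:,:,::-1],None,fx=4,fy=4))"
```

```text
time: 1.77
tool_pos: [0.5896, -0.0523, 0.3298]
tool_rot: [3.141, 0.001, 1.518]
contact_force: [0.0, -0.1, 0.1]
opening: 0.0006
grip_force: 0.0
(array([-113.6,  -24. ,  151.8]), 'yaw', np.float64(87.0), 'F', array([ 0. , -0.1,  0.1]), 'open', 0.0006, 't', 1.77)
(array([ 6.1,  1.9, 64.2]), 'roll', np.float64(-0.009), 't', 1.77)
```

View pics/b1.png

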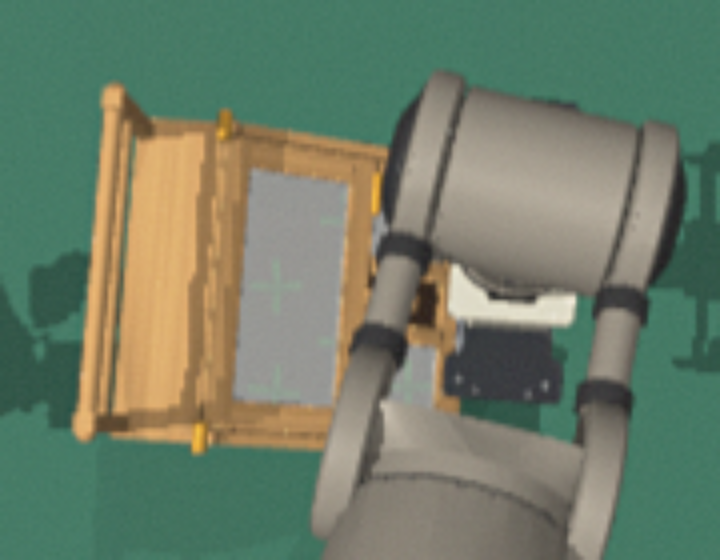

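The gripper hangs over the front of the case at about (510,350), long side along case y, and the arm hides the button. I'll descend and sweep.

```bash
python3 -m crank '[[-1,6,0,25,0],[-1,6,0,50,0],[-1,6,0,64,0],[-1,6,0,64,0],[-1,6,8,64,0],[-1,6,13,64,0],[-1,6,18,64,0],[-1,6,23,64,0],[-1,6,23,64,0]]'; python3 -c "
from h import *
print(where())"
```

```text
time: 2.57
tool_pos: [0.6136, -0.0465, 0.2667]
tool_rot: [3.141, -0.0, 1.519]
contact_force: [-5.1, 2.7, 6.1]
opening: 0.0005
grip_force: 2.9
(array([-106.8,  -47.7,   88.7]), 'yaw', np.float64(87.0), 'F', array([-5.1,  2.7,  6.1]), 'open', 0.0005, 't', 2.57)
```

```bash
python3 -m crank '[[-1,0,4,0,0],[-1,0,8,0,0],[-1,0,12,0,0],[-1,0,16,0,0],[-1,0,20,0,0],[-1,0,24,0,0],[-1,0,24,0,0]]'; python3 -c "
from h import *
print(where())"
```

```text
time: 3.15
tool_pos: [0.6371, -0.0469, 0.2655]
tool_rot: [-3.14, -0.002, 1.519]
contact_force: [-3.8, 5.4, 1.5]
opening: 0.0009
grip_force: 2.7
(array([-106.2,  -71.2,   87.5]), 'yaw', np.float64(87.0), 'F', array([-3.8,  5.4,  1.5]), 'open', 0.0009, 't', 3.15)
```

```bash
python3 -m crank '[[-1,-2,0,0,0],[-1,-4,0,0,0],[-1,-6,0,0,0],[-1,-6,0,0,0]]'; python3 -c "
from h import *
print(where())"
```

```text
time: 3.48
tool_pos: [0.6373, -0.0502, 0.2652]
tool_rot: [3.14, -0.008, 1.519]
contact_force: [2.1, 17.6, -3.2]
opening: 0.0001
grip_force: 7.1
(array([-109.4,  -71.6,   87.2]), 'yaw', np.float64(87.0), 'F', array([ 2.1, 17.6, -3.2]), 'open', 0.0001, 't', 3.48)
```

```bash
python3 -m crank '[[-1,4,0,0,0],[-1,6,0,-20,0],[-1,4,0,-45,0],[-1,0,-40,-60,0],[-0.1,0,-80,-60,0],[-0.1,0,-106,-60,-0.009],[-0.1,0,-106,-60,-0.009],[-0.1,0,-106,-60,-0.009],[-0.1,0,-106,-60,-0.009]]'; python3 -c "
from h import *
print(where(159));print(go(-108.9,35,62.3,159))
p,d=vision.read_camera('scene');cv2.imwrite('pics/s1.png',cv2.resize(p[120:260,200:350][:,:,::-1],None,fx=4,fy=4))"
```

```text
time: 4.23
tool_pos: [0.5319, -0.0486, 0.326]
tool_rot: [3.138, 0.001, 1.528]
contact_force: [0.2, 0.5, 0.2]
opening: 0.0291
grip_force: 0.0
(array([-112.5,   33.8,  167. ]), 'yaw', np.float64(87.5), 'F', array([0.2, 0.5, 0.2]), 'open', 0.0291, 't', 4.23)
(array([  3.7,  -1.5, 104.7]), 'roll', np.float64(0.0), 't', 4.23)
```

View pics/s1.png

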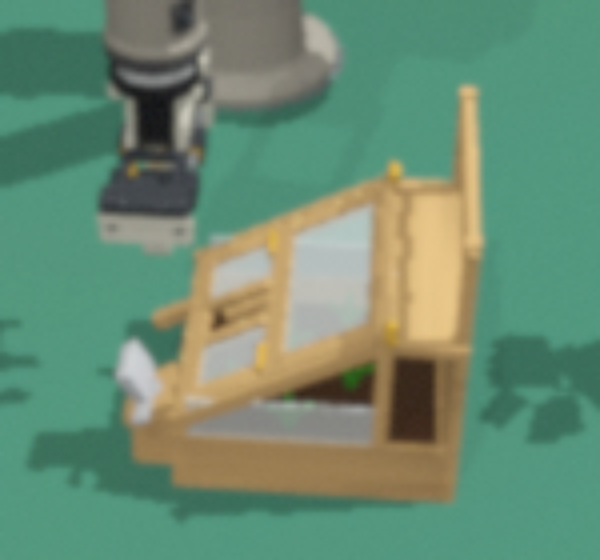

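The scene crop shows the thumb bar edge-on at (138,375), with the blade turned away from the leaf. The button is a quarter turn round and the lower pull at (170,315) is free.

```bash
python3 -m crank '[[-0.2,4,-1,35,0],[-0.2,4,-1,70,0],[-0.2,4,-1,95,0],[-0.2,4,-1,103,0],[-0.2,4,-1,103,0],[-1,4,-1,103,0],[-1,4,-1,103,0],[-1,4,-1,103,0],[-1,4,-1,103,0],[-1,4,-1,103,0]]' 5; python3 -c "
from h import *
print(where(159))
a0=np.radians(213.3)
for t in range(8,177,8):
  a=a0-np.radians(t);print(t,np.round([105.2*(np.cos(a)-np.cos(a0)),-105.2*(np.sin(a)-np.sin(a0))],0),end=' ; ')"
```

```text
time: 5.12
tool_pos: [0.5306, -0.0444, 0.223]
tool_rot: [3.138, 0.001, 1.528]
contact_force: [1.8, -0.5, 3.9]
opening: 0.014
grip_force: 5.0
(array([-108.4,   35.3,   64. ]), 'yaw', np.float64(87.5), 'F', array([ 1.8, -0.5,  3.9]), 'open', 0.014, 't', 5.12)
8 [ -7. -13.] ; 16 [-13. -26.] ; 24 [-16. -41.] ; 32 [-17. -55.] ; 40 [-17. -70.] ; 48 [-14. -84.] ; 56 [ -9. -98.] ; 64 [  -3. -111.] ; 72 [   6. -124.] ; 80 [  16. -134.] ; 88 [  27. -144.] ; 96 [  40. -151.] ; 104 [  53. -157.] ; 112 [  67. -161.] ; 120 [  82. -163.] ; 128 [  97. -163.] ; 136 [ 111. -160.] ; 144 [ 125. -156.] ; 152 [ 138. -150.] ; 160 [ 151. -142.] ; 168 [ 162. -133.] ; 176 [ 172. -122.] ;
```

```bash
python3 -m crank '[[-1,-4,0,-6,0],[-1,-7,0,-13,0],[-1,-10,0,-19,0],[-1,-13,0,-26,0],[-1,-15,0,-33,0],[-1,-16,0,-41,0],[-1,-17,0,-55,0],[-1,-17,0,-70,0],[-1,-14,0,-84,0],[-1,-9,0,-98,0],[-1,-9,0,-98,0]]'; python3 -c "
from h import *
print(where(159))
p,d=vision.read_camera('scene');cv2.imwrite('pics/s2.png',cv2.resize(p[100:260,200:350][:,:,::-1],None,fx=3.6,fy=3.6))"
```

```text
time: 6.03
tool_pos: [0.5299, -0.0535, 0.3228]
tool_rot: [3.137, 0.002, 1.528]
contact_force: [3.1, -4.2, 1.5]
opening: 0.0139
grip_force: 5.0
(array([-117.5,   35.6,  163.8]), 'yaw', np.float64(87.6), 'F', array([ 3.1, -4.2,  1.5]), 'open', 0.0139, 't', 6.03)
```

View pics/s2.png

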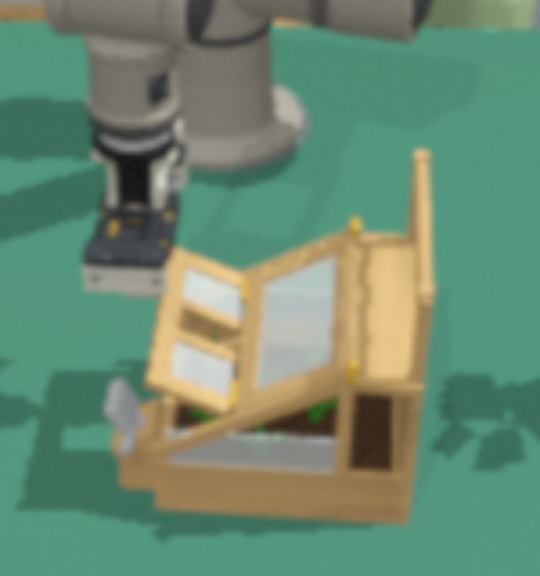

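The lower leaf is folding up, its edge at about (175,255), and the upper leaf is still closed. I'll carry on along the arc.

```bash
python3 -m crank '[[-1,6,0,-13,0],[-1,15,0,-26,0],[-1,25,0,-36,0],[-1,36,0,-46,0],[-1,49,0,-53,0],[-1,62,0,-59,0],[-1,76,0,-63,0],[-1,91,0,-65,0],[-1,106,0,-65,0],[-1,120,0,-62,0],[-1,134,0,-58,0],[-1,134,0,-58,0]]'; python3 -c "
from h import *
print(where(159))"
```

```text
time: 7.08
tool_pos: [0.5359, 0.0823, 0.3775]
tool_rot: [3.138, -0.001, 1.529]
contact_force: [6.3, 3.0, 4.0]
opening: 0.0142
grip_force: 5.0
(array([ 18.5,  35.5, 218.5]), 'yaw', np.float64(87.6), 'F', array([6.3, 3. , 4. ]), 'open', 0.0142, 't', 7.08)
```

```bash
python3 -m crank '[[-1,7,0,3,0],[-1,13,0,6,0],[-1,20,0,10,0],[-1,26,0,14,0],[-1,33,0,20,0],[-1,33,0,20,0],[-0.3,33,0,20,0],[-0.3,33,0,20,0],[-0.3,33,0,20,0],[-0.3,33,0,0,0],[-0.5,33,0,-25,0],[-1,33,0,-25,0]]'; python3 -c "
from h import *
print(where(159))
p,d=vision.read_camera('scene');cv2.imwrite('pics/s3.png',cv2.resize(p[100:260,200:350][:,:,::-1],None,fx=3.6,fy=3.6))"
```

```text
time: 8.08
tool_pos: [0.5371, 0.1133, 0.4065]
tool_rot: [3.136, -0.001, 1.527]
contact_force: [0.9, -1.0, 0.8]
opening: 0.0231
grip_force: 0.0
(array([ 49.5,  35.7, 247.5]), 'yaw', np.float64(87.5), 'F', array([ 0.9, -1. ,  0.8]), 'open', 0.0231, 't', 8.08)
```

View pics/s3.png

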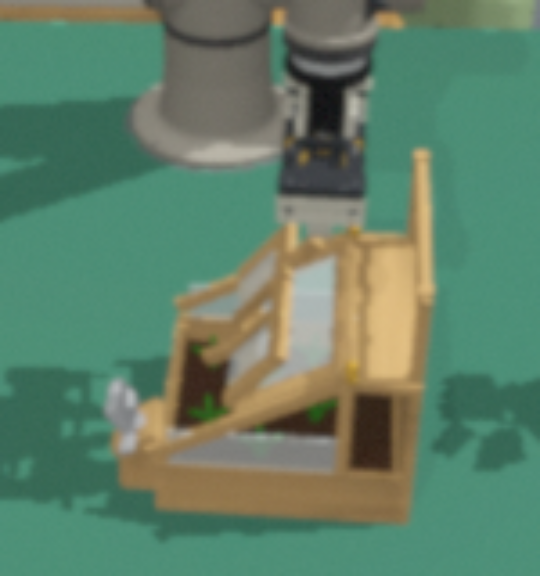

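The leaf has been laid over to about 15° short of flat, edge at (285,235), and the gripper is free above it. Next I'll press the pull down with shut fingers.

```bash
python3 -m crank '[[-1,9,0,0,0],[-1,9,0,0,0],[-1,9,0,10,0],[-1,9,0,18,0],[-1,9,0,25,0],[-1,9,0,30,0],[-1,9,0,35,0],[-1,9,0,38,0],[-1,9,0,40,0],[-1,9,0,40,0]]'; python3 -c "
from h import *
print(where())"
```

```text
time: 8.97
tool_pos: [0.5361, 0.1354, 0.3719]
tool_rot: [3.128, -0.034, 1.531]
contact_force: [-13.3, 69.2, 55.4]
opening: 0.0011
grip_force: 43.7
(array([ 71.5,  37.7, 193.9]), 'yaw', np.float64(87.7), 'F', array([-13.3,  69.2,  55.4]), 'open', 0.0011, 't', 8.97)
```

```bash
python3 -m crank '[[-1,6,0,-10,0],[-1,6,0,-25,0],[-1,0,0,-40,0],[-1,0,0,-40,0]]'; python3 -c "
from h import *
print(where())
p,d=vision.read_camera('scene');cv2.imwrite('pics/s4.png',cv2.resize(p[100:260,200:350][:,:,::-1],None,fx=3.6,fy=3.6))"
```

```text
time: 9.3
tool_pos: [0.5372, 0.1227, 0.4041]
tool_rot: [3.138, 0.0, 1.529]
contact_force: [0.6, -0.1, 0.7]
opening: 0.0004
grip_force: 0.0
(array([ 58.9,  36. , 226.1]), 'yaw', np.float64(87.6), 'F', array([ 0.6, -0.1,  0.7]), 'open', 0.0004, 't', 9.3)
```

View pics/s4.png

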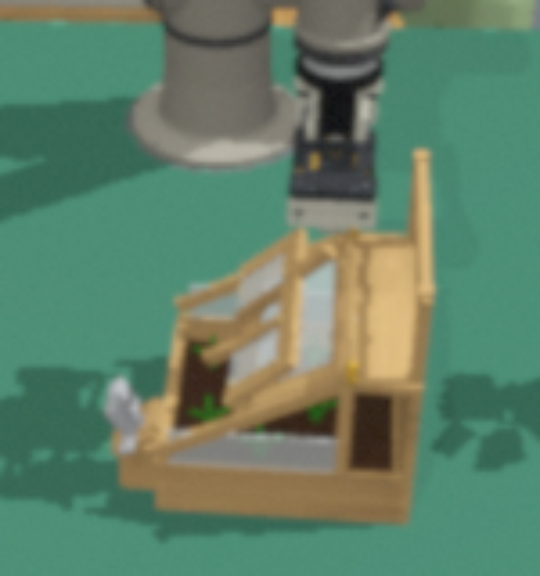

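The leaf looks nearly flat on the upper one, its edge now at about (300,240). I'll measure the remaining angle from depth.

```bash
python3 - <<'E'
from h import *
for n in("scene","top"):
    p,d=vision.read_camera(n);V=cloud(n,d)[d>0]
    q=np.c_[(V[:,:2]-O)@ex,(V[:,:2]-O)@ey,V[:,2]]*1e3-[83,0,180]
    c,s=np.cos(np.pi/6),.5;sl=-(q[:,0]*c+q[:,2]*s);nz=-q[:,0]*s+q[:,2]*c;y=q[:,1]
    for a in range(0,150,10):
        m=(sl>=a)&(sl<a+10)&(y>-95)&(y<95)&(nz>-8)&(nz<45)
        print(n,a,m.sum(),np.percentile(nz[m],[10,50,90]).round(1) if m.sum() else '')
E
```

```text
scene 0 137 [-6.3  0.2  3.6]
scene 10 110 [-0.5  1.6 31.2]
scene 20 86 [-3.4 -1.2 31.5]
scene 30 90 [-4.  -1.9 26.8]
scene 40 199 [-3.7 22.5 30.3]
scene 50 129 [-3.3 26.1 29.2]
scene 60 71 [ 1.7 24.5 27.1]
scene 70 84 [ 2.6 20.8 23.5]
scene 80 81 [ 0.6 18.1 21.8]
scene 90 77 [ 0.2 15.9 19.7]
scene 100 86 [ 3.6 14.1 17.1]
scene 110 75 [ 4.8 11.7 15.6]
scene 120 8 [ 3.7  7.1 11.1]
scene 130 12 [-3.3  0.5  3.1]
scene 140 13 [-5.5 -1.3  3.1]
top 0 8 [-6.3 -1.1  0.2]
top 10 7 [-2.4 -0.5  1.4]
top 20 7 [-2.   0.4  2. ]
top 30 6 [-1.4 -0.2  0.7]
top 40 150 [22.2 27.1 30. ]
top 50 216 [23.6 25.9 27.9]
top 60 160 [19.  22.7 25.2]
top 70 175 [14.5 18.7 22.1]
top 80 211 [-4.5 15.7 19.7]
top 90 197 [-4.2 13.8 17.2]
top 100 193 [-1.  11.2 15.5]
top 110 193 [-0.8  9.6 13.2]
top 120 35 [-1.5  4.1 10.4]
top 130 14 [0.4 1.6 3. ]
top 140 13 [-1.6  0.6  2.9]
```

```bash
python3 -m crank '[[-1,-15,0,0,0],[-1,-29,0,0,0],[-1,-29,0,10,0],[-1,-29,0,20,0],[-1,-29,0,28,0],[-1,-29,0,34,0],[-1,-29,0,39,0],[-1,-29,0,43,0],[-1,-29,0,46,0],[-1,-29,0,46,0]]'; python3 -c "
from h import *
print(where())"
```

```text
time: 10.28
tool_pos: [0.5357, 0.0938, 0.3561]
tool_rot: [-3.141, 0.0, 1.528]
contact_force: [0.3, 0.5, -0.5]
opening: 0.0004
grip_force: 0.0
(array([ 29.9,  36.2, 178.1]), 'yaw', np.float64(87.6), 'F', array([ 0.3,  0.5, -0.5]), 'open', 0.0004, 't', 10.28)
```

```bash
python3 -m crank '[[-1,0,0,3,0],[-1,0,0,5,0],[-1,0,0,7,0],[-1,0,0,8,0],[-1,0,0,8,0]]'; python3 -c "
from h import *
print(where())"
```

```text
time: 10.7
tool_pos: [0.5358, 0.0935, 0.3485]
tool_rot: [-3.141, 0.0, 1.528]
contact_force: [-0.1, 0.2, 0.1]
opening: 0.0005
grip_force: 0.1
(array([ 29.7,  36.1, 170.5]), 'yaw', np.float64(87.5), 'F', array([-0.1,  0.2,  0.1]), 'open', 0.0005, 't', 10.7)
```

```bash
python3 -m crank '[[-1,0,0,1,0],[-1,0,0,2,0],[-1,0,0,3,0],[-1,0,0,3,0]]'; cat > fold.py <<'E'
from h import *
print(where())
for n in("top",):
    p,d=vision.read_camera(n);V=cloud(n,d)[d>0]
    q=np.c_[(V[:,:2]-O)@ex,(V[:,:2]-O)@ey,V[:,2]]*1e3-[83,0,180]
    c,s=np.cos(np.pi/6),.5;sl=-(q[:,0]*c+q[:,2]*s);nz=-q[:,0]*s+q[:,2]*c;y=q[:,1]
    for a in range(0,150,10):
        m=(sl>=a)&(sl<a+10)&(y>-95)&(y<95)&(nz>-8)&(nz<45)
        print(a,m.sum(),np.percentile(nz[m],[10,50,90]).round(1) if m.sum() else '',end=';')
E
python3 fold.py
```

```text
time: 11.03
tool_pos: [0.5358, 0.0938, 0.3472]
tool_rot: [3.14, -0.0, 1.528]
contact_force: [-3.7, 1.0, 9.5]
opening: 0.0008
grip_force: 4.4
(array([ 29.9,  36.1, 169.2]), 'yaw', np.float64(87.5), 'F', array([-3.7,  1. ,  9.5]), 'open', 0.0008, 't', 11.03)
0 43 [-6.5 -2.  -0. ];10 26 [-3.3 -0.8  0.4];20 20 [-2.5 -0.6  0.6];30 23 [-3.5 -1.   5.6];40 25 [ 3.8 11.1 13.4];50 16 [ 8.7 10.7 13. ];60 18 [ 9.  11.4 12.8];70 16 [ 9.3 10.6 13.7];80 19 [ 9.  10.5 12.1];90 41 [ 5.6  8.3 12.3];100 87 [ 6.   8.6 11.5];110 146 [ 5.7  8.2 12. ];120 30 [-1.8  3.   6.1];130 16 [-1.6  0.1  2.3];140 14 [-3.3  0.   1.7];
```

The leaf is flat: the fold height is a uniform ~11 mm and the press reached the stop at 9.5 N. Next is the upper pull.

```bash
python3 -m crank '[[-1,0,0,-15,0],[-1,0,0,-30,0],[-0.2,-25,15,-30,0],[-0.2,-50,36,-30,0],[-0.2,-71,36,-30,0],[-0.2,-71,36,-10,0],[-0.2,-71,36,-10,0],[-0.2,-71,36,-10,0],[-0.2,-71,36,-10,0]]' 15; python3 -c "
from h import *
print(where(159),go(-41.3,0,107,159))
a0=np.radians(212.3)
for t in list(range(7,137,7))+[135,137]:
  a=a0-np.radians(t);print(t,np.round([147.1*(np.cos(a)-np.cos(a0)),-147.1*(np.sin(a)-np.sin(a0))],0),end=' ; ')
p,d=vision.read_camera('scene');cv2.imwrite('pics/s5.png',cv2.resize(p[100:260,200:350][:,:,::-1],None,fx=3.6,fy=3.6))"
```

```text
time: 11.83
tool_pos: [0.5687, 0.0216, 0.3561]
tool_rot: [-3.142, -0.0, 1.528]
contact_force: [0.7, 0.2, 0.1]
opening: 0.036
grip_force: 0.0
(array([-4.080e+01,  1.000e-01,  1.971e+02]), 'yaw', np.float64(87.6), 'F', array([0.7, 0.2, 0.1]), 'open', 0.036, 't', 11.83) (array([-0.5,  0.1, 90.1]), 'roll', np.float64(0.001), 't', 11.83)
7 [ -9. -16.] ; 14 [-15. -32.] ; 21 [-20. -50.] ; 28 [-22. -68.] ; 35 [-23. -86.] ; 42 [ -21. -103.] ; 49 [ -17. -121.] ; 56 [ -10. -138.] ; 63 [  -2. -154.] ; 70 [   8. -169.] ; 77 [  20. -182.] ; 84 [  33. -194.] ; 91 [  48. -204.] ; 98 [  64. -213.] ; 105 [  81. -219.] ; 112 [  98. -223.] ; 119 [ 116. -225.] ; 126 [ 134. -225.] ; 133 [ 152. -223.] ; 135 [ 157. -222.] ; 137 [ 162. -221.] ;
```

View pics/s5.png

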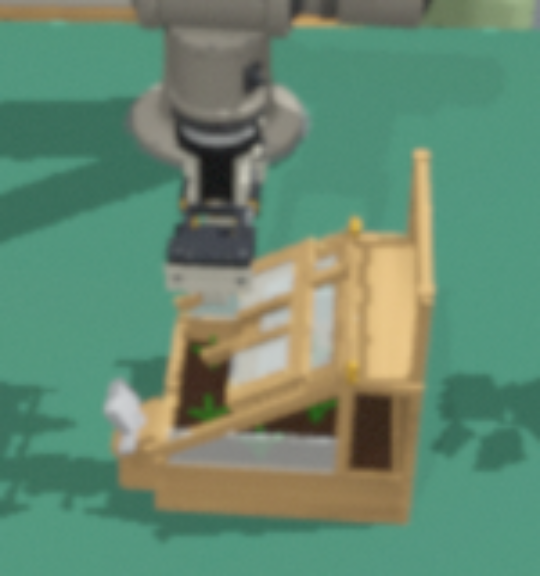

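The lower leaf lies flat on the upper one, and the upper pull at (215,350) is free. I'll descend and grip it.

```bash
python3 -m crank '[[-0.2,0,0,30,0],[-0.2,0,0,60,0],[-0.2,0,0,80,0],[-0.2,-1,0,89,0],[-0.2,-1,0,89,0],[-1,-1,0,89,0],[-1,-1,0,89,0],[-1,-1,0,89,0],[-1,-1,0,89,0],[-1,-1,0,89,0]]' 15; python3 -c "
from h import *
print(where(159))"
```

```text
time: 12.72
tool_pos: [0.5688, 0.0201, 0.268]
tool_rot: [3.14, 0.0, 1.528]
contact_force: [-2.3, -0.1, 6.3]
opening: 0.0139
grip_force: 15.0
(array([-42.2,  -0. , 109. ]), 'yaw', np.float64(87.5), 'F', array([-2.3, -0.1,  6.3]), 'open', 0.0139, 't', 12.72)
```

```bash
python3 -m crank '[[-1,-4,0,-8,0],[-1,-9,0,-16,0],[-1,-12,0,-24,0],[-1,-15,0,-32,0],[-1,-18,0,-41,0],[-1,-20,0,-50,0],[-1,-21,0,-59,0],[-1,-22,0,-68,0],[-1,-23,0,-77,0],[-1,-23,0,-86,0],[-1,-23,0,-86,0]]'; python3 -c "
from h import *
print(where(159))"
```

```text
time: 13.63
tool_pos: [0.5677, -0.0032, 0.3549]
tool_rot: [3.14, 0.001, 1.528]
contact_force: [0.8, -0.6, 1.6]
opening: 0.0135
grip_force: 15.0
(array([-65.6,   0. , 195.9]), 'yaw', np.float64(87.5), 'F', array([ 0.8, -0.6,  1.6]), 'open', 0.0135, 't', 13.63)
```

```bash
python3 -m crank '[[-1,2,0,-17,0],[-1,6,0,-35,0],[-1,13,0,-52,0],[-1,21,0,-68,0],[-1,31,0,-83,0],[-1,43,0,-96,0],[-1,56,0,-108,0],[-1,71,0,-118,0],[-1,87,0,-127,0],[-1,104,0,-133,0],[-1,104,0,-133,0]]'; python3 -c "
from h import *
print(where(159))
p,d=vision.read_camera('scene');cv2.imwrite('pics/s6.png',cv2.resize(p[60:260,200:350][:,:,::-1],None,fx=2.9,fy=2.9))"
```

```text
time: 14.55
tool_pos: [0.5716, 0.1018, 0.4895]
tool_rot: [3.136, 0.002, 1.528]
contact_force: [-2.0, -0.6, 13.4]
opening: 0.0135
grip_force: 15.0
(array([ 39.5,   0.7, 330.5]), 'yaw', np.float64(87.6), 'F', array([-2. , -0.6, 13.4]), 'open', 0.0135, 't', 14.55)
```

View pics/s6.png

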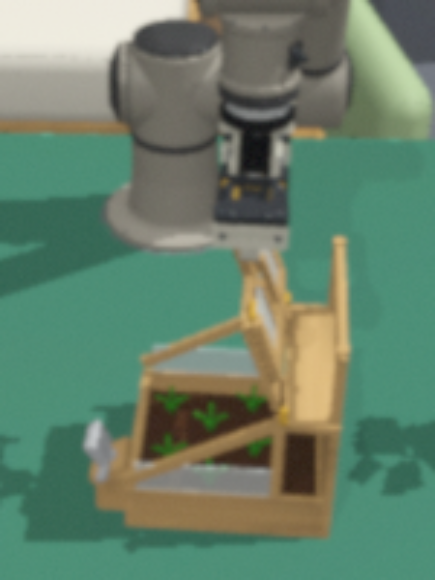

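The pair is about 15° short of upright and gripped at (255,250). I'll go on back to the rest.

```bash
python3 -m crank '[[-1,9,0,-4,0],[-1,17,0,-6,0],[-1,26,0,-8,0],[-1,35,0,-9,0],[-1,44,0,-9,0],[-1,53,0,-9,0],[-1,62,0,-8,0],[-1,71,0,-7,0],[-1,76,0,-6,0],[-1,76,0,-6,0]]'; python3 -c "
from h import *
print(where(159))"
```

```text
time: 15.43
tool_pos: [0.5748, 0.1771, 0.495]
tool_rot: [3.137, 0.0, 1.528]
contact_force: [-0.6, 0.1, 10.4]
opening: 0.0134
grip_force: 15.0
(array([114.9,   0.8, 336. ]), 'yaw', np.float64(87.6), 'F', array([-0.6,  0.1, 10.4]), 'open', 0.0134, 't', 15.43)
```

```bash
python3 -m crank '[[-1,3,0,1,0],[-1,6,0,2,0],[-1,6,0,2,0]]'; python3 -c "
from h import *
print(where(159))"
```

```text
time: 15.68
tool_pos: [0.5749, 0.1827, 0.4938]
tool_rot: [3.136, -0.0, 1.528]
contact_force: [-0.1, -1.5, 13.3]
opening: 0.0129
grip_force: 15.0
(array([120.5,   0.9, 334.8]), 'yaw', np.float64(87.5), 'F', array([-0.1, -1.5, 13.3]), 'open', 0.0129, 't', 15.68)
```

```bash
python3 -m crank '[[-1,3,0,0,0],[-1,6,0,0,0],[-1,6,0,0,0]]'; python3 -c "
from h import *
print(where(159))"
```

```text
time: 15.93
tool_pos: [0.5754, 0.1884, 0.4927]
tool_rot: [3.137, 0.001, 1.527]
contact_force: [-0.2, -1.7, 9.3]
opening: 0.0126
grip_force: 15.0
(array([126.2,   0.7, 333.7]), 'yaw', np.float64(87.5), 'F', array([-0.2, -1.7,  9.3]), 'open', 0.0126, 't', 15.93)
```

```bash
cat > ang.py <<'E'
from h import *
print(where(159))
for n in("scene","top"):
    p,d=vision.read_camera(n);V=cloud(n,d)[d>0]
    q=np.c_[(V[:,:2]-O)@ex,(V[:,:2]-O)@ey,V[:,2]]*1e3
    for a in range(170,350,10):
        m=(q[:,2]>=a)&(q[:,2]<a+10)&(abs(q[:,1])<97)&(q[:,0]>40)&(q[:,0]<160)
        print(n,a,m.sum(),np.percentile(q[m,0],[5,25,50,75,95]).round(0) if m.sum()>3 else '')
E
python3 ang.py
```

```text
(array([126.2,   0.7, 333.7]), 'yaw', np.float64(87.5), 'F', array([-0.2, -1.7,  9.3]), 'open', 0.0126, 't', 15.93)
scene 170 250 [ 92. 110. 123. 130. 137.]
scene 180 8 [ 72.  72.  72.  72. 112.]
scene 190 32 [ 72.  72.  73.  74. 134.]
scene 200 68 [75. 76. 77. 79. 83.]
scene 210 36 [ 77.  81.  82.  82. 101.]
scene 220 46 [ 80.  84.  85. 123. 135.]
scene 230 30 [ 82.  85.  86.  87. 117.]
scene 240 38 [85. 87. 89. 89. 95.]
scene 250 32 [87. 89. 90. 92. 94.]
scene 260 116 [ 91. 132. 135. 140. 143.]
scene 270 42 [ 91. 110. 135. 138. 141.]
scene 280 42 [ 93.  93.  94.  94. 113.]
scene 290 110 [ 96.  99. 105. 111. 117.]
scene 300 42 [ 98.  99. 102. 108. 114.]
scene 310 20 [ 98. 104. 109. 120. 131.]
scene 320 17 [100. 103. 109. 113. 123.]
scene 330 22 [112. 117. 124. 127. 133.]
scene 340 2 
top 170 3 
top 180 53 [73. 73. 74. 74. 75.]
top 190 106 [74. 75. 75. 76. 77.]
top 200 186 [76. 77. 79. 81. 82.]
top 210 121 [79. 82. 83. 84. 85.]
top 220 119 [81. 84. 86. 86. 87.]
top 230 126 [84. 87. 88. 89. 89.]
top 240 125 [87. 89. 90. 91. 92.]
top 250 136 [89. 91. 92. 93. 94.]
top 260 155 [ 91.  94.  95.  96. 135.]
top 270 45 [92. 94. 95. 96. 96.]
top 280 161 [ 95.  96.  96.  97. 113.]
top 290 499 [ 97.  99. 103. 108. 115.]
top 300 47 [ 98. 100. 109. 111. 113.]
top 310 16 [100. 101. 101. 102. 109.]
top 320 8 [103. 103. 104. 104. 105.]
top 330 9 [105. 106. 107. 116. 119.]
top 340 2
```

```bash
python3 -m crank '[[-1,2,0,2,0],[-1,4,0,4,0],[-1,6,0,5,0],[-1,8,0,5,0],[-1,8,0,5,0]]'; python3 ang.py | egrep "^\(|top (190|200|2.0)"
```

```text
time: 16.45
tool_pos: [0.5754, 0.1948, 0.49]
tool_rot: [3.135, 0.004, 1.526]
contact_force: [-3.6, -10.9, 20.0]
opening: 0.0122
grip_force: 14.9
(array([132.6,   1. , 331. ]), 'yaw', np.float64(87.4), 'F', array([ -3.6, -10.9,  20. ]), 'open', 0.0122, 't', 16.45)
top 190 122 [74. 75. 76. 77. 78.]
top 200 207 [77. 78. 80. 82. 83.]
top 210 116 [81. 83. 84. 85. 86.]
top 220 169 [ 84.  86.  87.  90. 139.]
top 230 137 [85. 89. 90. 90. 92.]
top 240 137 [88. 91. 92. 93. 94.]
top 250 146 [91. 94. 95. 96. 97.]
top 260 176 [ 94.  97.  98.  99. 141.]
top 270 63 [ 96.  98.  98.  99. 100.]
top 280 179 [ 98.  99. 100. 101. 117.]
top 290 534 [101. 103. 108. 112. 119.]
```

```bash
python3 -m crank '[[-1,2,0,-2,0],[-1,5,0,-2,0],[-1,5,0,-2,0]]'; python3 -c "
from h import *
print(where(159))"
```

```text
time: 16.8
tool_pos: [0.576, 0.2009, 0.4883]
tool_rot: [3.14, 0.001, 1.526]
contact_force: [0.2, 0.9, 0.0]
opening: 0.0019
grip_force: 0.0
(array([138.7,   0.6, 329.3]), 'yaw', np.float64(87.5), 'F', array([0.2, 0.9, 0. ]), 'open', 0.0019, 't', 16.8)
```

```bash
python3 -m crank '[[-1,2,0,-10,0],[-1,2,0,-40,0],[-1,2,0,-70,0],[-1,-30,0,-90,0],[-1,-70,0,-90,0],[-1,-110,0,-90,0],[-1,-150,0,-90,0],[-1,-150,0,-90,0]]'; python3 ang.py
```

```text
time: 17.47
tool_pos: [0.5694, 0.0464, 0.5772]
tool_rot: [-3.141, 0.003, 1.521]
contact_force: [-0.5, 1.1, -1.1]
opening: 0.0006
grip_force: 0.0
(array([-16. ,   0.5, 418.2]), 'yaw', np.float64(87.2), 'F', array([-0.5,  1.1, -1.1]), 'open', 0.0006, 't', 17.47)
scene 170 235 [ 92. 108. 120. 130. 137.]
scene 180 13 [ 72.  72.  72.  73. 137.]
scene 190 36 [ 72.  73.  74.  75. 133.]
scene 200 74 [75. 76. 78. 79. 82.]
scene 210 32 [ 80.  81.  82.  83. 106.]
scene 220 49 [ 83.  84.  85.  87. 135.]
scene 230 41 [ 85.  87.  88.  90. 135.]
scene 240 39 [ 87.  89.  90.  91. 103.]
scene 250 41 [ 88.  92.  92.  93. 131.]
scene 260 135 [ 94. 121. 135. 139. 143.]
scene 270 53 [ 94. 113. 136. 139. 142.]
scene 280 47 [ 96.  97.  97.  99. 117.]
scene 290 161 [ 99. 102. 108. 112. 120.]
scene 300 48 [102. 102. 108. 114. 116.]
scene 310 14 [104. 104. 107. 110. 116.]
scene 320 14 [106. 109. 112. 115. 118.]
scene 330 17 [109. 112. 115. 118. 121.]
scene 340 1 
top 170 4 [141. 143. 143. 143. 144.]
top 180 16 [73. 74. 74. 74. 76.]
top 190 43 [74. 75. 76. 77. 78.]
top 200 67 [77. 78. 80. 82. 83.]
top 210 66 [80. 83. 84. 85. 86.]
top 220 125 [ 83.  87.  88. 138. 140.]
top 230 78 [ 86.  89.  90.  91. 138.]
top 240 78 [88. 91. 92. 93. 94.]
top 250 86 [91. 94. 95. 96. 97.]
top 260 92 [ 94.  97.  98.  99. 134.]
top 270 27 [95. 97. 98. 99. 99.]
top 280 105 [ 98.  99. 100. 101. 117.]
top 290 303 [101. 103. 108. 114. 120.]
top 300 21 [102. 103. 104. 114. 118.]
top 310 10 [104. 105. 106. 108. 114.]
top 320 9 [106. 107. 108. 109. 110.]
top 330 13 [109. 110. 112. 114. 117.]
top 340 0
```

```bash
python3 -m crank '[[-1,0,0,35,0],[-1,0,0,70,0],[-1,0,0,112,0],[-1,30,0,112,0],[-1,60,0,112,0],[-1,85,0,112,0],[-1,95,0,112,0],[-1,100,0,112,0],[-1,103,0,112,0],[-1,106,0,112,0],[-1,106,0,112,0]]'; python3 -c "
from h import *
print(where())"
```

```text
time: 18.48
tool_pos: [0.5741, 0.1545, 0.4645]
tool_rot: [-3.138, 0.013, 1.526]
contact_force: [-5.7, -23.3, 1.7]
opening: 0.0006
grip_force: 11.6
(array([ 92.3,   0.5, 286.5]), 'yaw', np.float64(87.4), 'F', array([ -5.7, -23.3,   1.7]), 'open', 0.0006, 't', 18.48)
```

```bash
python3 -m crank '[[-1,-10,0,0,0],[-1,-40,0,0,0],[-1,-80,0,-10,0],[-1,-120,0,-40,0],[-1,-160,0,-60,0],[-1,-200,0,-60,0],[-1,-200,0,-60,0]]'; python3 - <<'E'
from h import *
print(where())
f=np.load("scene0.npz")
p,d=vision.read_camera("scene");V=cloud("scene",d)
q=np.dstack([(V[...,:2]-O)@ex,(V[...,:2]-O)@ey,V[...,2]])*1e3
s=np.array([np.sin(np.radians(15)),np.cos(np.radians(15))])
r=q-[83,0,180];h=r[...,0]*s[0]+r[...,2]*s[1];t=r[...,0]*s[1]-r[...,2]*s[0]
for a in range(-10,165,10):
    for nm,m in(("edge-y",(abs(r[...,1]+97)<9)),("all",abs(r[...,1])<88)):
        m=m&(h>=a)&(h<a+10)&(abs(t)<60)&(d>0)
        print(a,nm,m.sum(),np.percentile(t[m],[5,25,50,75,95]).round(0) if m.sum()>3 else '',end='  ')
    print()
# button region and neighbours changed?
c=np.cos(np.pi/6);sl=-(r[...,0]*c+r[...,2]*.5);nz=-r[...,0]*.5+r[...,2]*c
m=(nz>15)&(nz<48)&(sl>195)&(sl<260)&(d>0)&(abs(r[...,1]+65)<40);g=np.c_[sl[m],r[...,1][m]]
print("button",m.sum(),g.min(0),g.max(0))
df=abs(p.astype(int)-f["p"]).max(2)>40
for nm,b in(("board",np.s_[185:240,95:160]),("fern",np.s_[155:225,355:410])): print(nm,df[b].sum())
E
```

```text
time: 19.07
tool_pos: [0.5656, -0.0462, 0.5267]
tool_rot: [3.138, 0.003, 1.524]
contact_force: [0.7, -0.6, -0.3]
opening: 0.0007
grip_force: 0.0
(array([-1.086e+02,  3.000e-01,  3.487e+02]), 'yaw', np.float64(87.3), 'F', array([ 0.7, -0.6, -0.3]), 'open', 0.0007, 't', 19.07)
-10 edge-y 31 [-0. 12. 17. 23. 34.]  -10 all 94 [ 8. 14. 22. 29. 39.]  
0 edge-y 38 [-11.  -2.  34.  43.  51.]  0 all 183 [-12.  38.  45.  50.  54.]  
10 edge-y 18 [-13.  -9.  -4.  50.  59.]  10 all 27 [-14. -13. -13. -12.  34.]  
20 edge-y 14 [-12. -12.  -6.  47.  55.]  20 all 55 [-14. -13. -11. -10.  -9.]  
30 edge-y 10 [-13. -12.  -8.  -5.  22.]  30 all 35 [-13. -10. -10.  -9.  -9.]  
40 edge-y 23 [-13.  -9.  -4.   2.  38.]  40 all 32 [-12. -10. -10.  -9.  -8.]  
50 edge-y 25 [-13.  -6.   2.   8.  48.]  50 all 29 [-13. -10. -10.  -9.  38.]  
60 edge-y 26 [-13.  -7.   0.   8.  42.]  60 all 36 [-13. -10. -10.  -9.  37.]  
70 edge-y 28 [-13.  -8.  -0.   7.  41.]  70 all 34 [-13. -10. -10.  -9.  -9.]  
80 edge-y 29 [-13.  -8.   1.  27.  38.]  80 all 28 [-13. -10. -10.  -9.  -9.]  
90 edge-y 30 [-13.  -8.  -0.   5.  29.]  90 all 79 [ 3. 25. 27. 30. 36.]  
100 edge-y 29 [-12.  -4.   3.  25.  33.]  100 all 95 [-14. -13.  27.  31.  34.]  
110 edge-y 27 [-14. -10.  -3.   4.   7.]  110 all 89 [-14. -13. -12.  -1.   7.]  
120 edge-y 13 [-11.  -9.  -3.  -0.   4.]  120 all 96 [-14. -10.  -6.  -1.   6.]  
130 edge-y 0   130 all 17 [-15. -10.  -9.  -6.  -3.]  
140 edge-y 0   140 all 13 [-16. -14. -13.  -7.  -5.]  
150 edge-y 0   150 all 17 [-15. -13. -10.  -7.  -3.]  
160 edge-y 0   160 all 5 [-10.  -8.  -7.  -5.  -5.]  
button 89 [217.83965038 -93.84625889] [234.19614006 -44.68209047]
board 421
fern 0
```

```bash
python3 - <<'E'
from h import *
for n,b in(("top",np.s_[160:235,360:445]),("scene",np.s_[185:240,95:160])):
    f=np.load(n+"0.npz");p,d=vision.read_camera(n)
    e=abs(d-f["d"])[b];print(n,np.median(e),(e>.02).sum(), (abs(p.astype(int)-f["p"]).max(2)>40)[b].sum())
E
```

```text
top 0.0020456314 64 1134
scene 0.0034259558 22 444
```

```bash
python3 -c "
from cell import ticket
print(ticket.hand_in())"
```

```text
the job is handed in; nothing more can be done
None
```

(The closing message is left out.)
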